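# Fetch the jar from behind the beakers in the drying rack

### The job

The glass jar stands in the drying rack behind two upturned beakers: first clear the beakers out of the way, the yellow one onto the middle of the yellow coaster and the navy one onto the middle of the navy coaster, before you move the jar. Then take out the jar and stand it gently, without dropping it, on the middle of the cork coaster while the beakers wait on theirs. Last, put each beaker back, mouth down as before, on the spot in the rack where it stood at the start, and leave the spoon, bowl and pot where they are.

Things in the scene. Friction and masses are not known exactly. Their poses are not given: they have to be found in the camera images.
- yellow_beaker_mid (a point): Centre (half-way up) of the loose yellow plastic toddler beaker, a plain round tumbler standing mouth down in the rack's cup bay: 60 mm in diameter, 105 mm tall, so this point is 52.5 mm above its underside; z up along its axis, about 90 g. It is best gripped in its upper half, from above, on a line clear of its neighbours (gaps to them are about 10 to 25 mm). It and the navy beaker may be on either side.
- navy_beaker_mid (a point): The same for the loose navy-blue plastic beaker: centre, half-way up; 60 mm in diameter, 105 mm tall, mouth down, z up, about 90 g.
- jar_mid (a point): Centre (half-way up) of the loose glass jar with a red screw-top lid that is on tight: glass 62 mm in diameter, lid 60 mm in diameter and the top 20 mm, 75 mm tall in all, so this point is 37.5 mm above its underside; z up, about 220 g. It stands in the rack's cup bay behind the two beakers as the robot sees it. Grip it round the glass just below the lid, or by the lid.
- yellow_coaster: Fixed round yellow coaster lying on the worktop, 90 mm in diameter, 4 mm thick; origin at the centre of its underside (on the worktop), its top is 4 mm higher.
- navy_coaster: Fixed round navy-blue coaster, 90 mm in diameter, 4 mm thick; origin at the centre of its underside.
- cork_coaster: Fixed round cork coaster, 90 mm in diameter, 4 mm thick; origin at the centre of its underside.
- rack: Fixed pale plastic drying rack. Origin on the worktop under the middle of its cup bay; x to the back, y along the rack to the plates, z up. Tray x -110 to 120, y -100 to 310 mm; floor 25 mm, rim 49 mm above the worktop. Beakers start on the floor near x -30, y +/-42 mm, jar near x 34, y 0. From y 120 mm on, three plates (fixed, yellow and navy, up to 200 mm high) lean in slots, away from the bay.
- spoon: Bystander: loose grey silicone spoon lying flat, 175 mm long along its x axis, up to 44 mm wide, 10 mm thick; origin on its underside about the middle. Leave alone.
- bowl: Bystander: loose green toddler bowl, 96 mm in diameter, 42 mm high, origin at the centre of its underside. Leave alone.
- pot: Bystander: loose white weaning pot with orange lid, 72 mm in diameter, 62 mm tall, origin at the centre of its underside. Leave alone.

How it is judged:
On the way, in this order (a step that is already met when the one before it is completed fails the run):
1. both beakers stand released on the coasters of their own colours, the jar not yet moved (horizontal distance between yellow_beaker_mid and yellow_coaster below 0.015 m and z of yellow_beaker_mid in the frame of yellow_coaster below 0.0625 m and contact force between each of yellow_beaker, navy_beaker and the fingers below 0.2 N and linear speed of each of yellow_beaker, navy_beaker below 0.03 m/s and angle between each of yellow_beaker_mid, navy_beaker_mid's own z axis and vertical below 0.15 rad and horizontal distance between navy_beaker_mid and navy_coaster below 0.015 m and z of navy_beaker_mid in the frame of navy_coaster below 0.0625 m and distance of jar_mid from where it was at the start of the episode below 0.015 m), for 0.2 s.
2. the jar stands released on the cork coaster while both beakers still stand on theirs (horizontal distance between jar_mid and cork_coaster below 0.015 m and z of jar_mid in the frame of cork_coaster below 0.0475 m and contact force between each of jar, yellow_beaker, navy_beaker and the fingers below 0.2 N and linear speed of each of jar, yellow_beaker, navy_beaker below 0.03 m/s and angle between each of jar_mid, yellow_beaker_mid, navy_beaker_mid's own z axis and vertical below 0.15 rad and horizontal distance between yellow_beaker_mid and yellow_coaster below 0.015 m and z of yellow_beaker_mid in the frame of yellow_coaster below 0.0625 m and horizontal distance between navy_beaker_mid and navy_coaster below 0.015 m and z of navy_beaker_mid in the frame of navy_coaster below 0.0625 m), for 0.2 s.
At the end, for the whole second after the job is handed in: The jar stands upright and released on the cork coaster, within 15 mm of its centre; each beaker stands upright (mouth down), released and at rest in the rack within 15 mm of where it stood at the start (horizontal distance between jar_mid and cork_coaster below 0.015 m and z of jar_mid in the frame of cork_coaster below 0.0475 m and contact force between each of jar, yellow_beaker, navy_beaker and the fingers below 0.2 N and linear speed of each of jar, yellow_beaker, navy_beaker below 0.03 m/s and angle between each of jar_mid, yellow_beaker_mid, navy_beaker_mid's own z axis and vertical below 0.15 rad and distance of each of yellow_beaker_mid, navy_beaker_mid from where it was at the start of the episode below 0.015 m); the robot touches nothing.
It fails at once if the spoon is shifted by more than 30 mm (distance of spoon from where it was at the start of the episode above 0.03 m).
It fails at once if the bowl is shifted by more than 30 mm (distance of bowl from where it was at the start of the episode above 0.03 m).
It fails at once if the pot is shifted by more than 30 mm (distance of pot from where it was at the start of the episode above 0.03 m).
It fails at once if the jar is tipped over (angle between jar_mid's own z axis and vertical above 0.7 rad).
It fails at once if the glass jar is dropped (falls free by more than about 15 mm) (contact force between jar and the fingers below 0.1 N and linear speed of jar above 0.55 m/s).
It also fails if it takes over 134 s, if anything falls off the work surface, if the arm or the gripper's body presses on something with over 40 N, if the wrist force passes 120 N, or if a joint passes its speed limit or range.

### The arm

A 6-joint arm with a two-finger parallel gripper is mounted at the origin on the work surface. World frame = base frame: x ahead of the robot, y to its left, z up, the work surface at z = 0. Lengths are in m, angles in rad, forces in N, time in s.
With the tool pointing down it reaches from about 0.225 to 0.875 m from the base axis. Payload 3.4 kg.
Tool frame: the origin (TCP) lies midway between the tips of the shut fingers; the grasp point (between the pads) lies 19 mm behind it (pinch_z is the distance from the TCP to the grasp point, in m); z points along the fingers, y is the line along which they close (so a half turn about z gives the same grasp; the last joint's range is limited). The gripper opens to 85 mm and grips with 20 to 120 N. Pads are 22 mm wide; open, the fingers measure 114 mm over their backs; the gripper's body (76 mm by 85 mm) begins 54 mm behind the grasp point. The pads swing forward as they close: fully open they stand 13 mm farther back than shut.
Start: joints at [1.225, 0.276, 1.505, -0, 1.361, -0.121], TCP at [0.128, 0.561, 0.231] pointing down, gripper open.
Joint ranges: [-2.89, 2.89], [-0.75, 2.08], [0.22, 2.7], [-1.18, 4.32], [0.11, 2.71], [-2.7, 2.7]. Speed limits (rad/s): [2.57, 2.57, 3.14, 3.14, 3.14, 3.14].

### API

Orientations are given as a unit quaternion [w, x, y, z].
In Python, from rig import get_state, get_image, sign_off, pinch_z gives the robot as it stands.
- The arm moves only by the tool send_rows, never from a script. Its argument "steps" is one flat list of numbers, 5 for each row, row after row: the gripper's target within -1 to 1 (fully open at 1, half-way at 0, shut at -1), then the shift along the tool's x, y, z in cm, then the turn about the tool's z in degrees. In form: [gripper, x, y, z, roll, gripper, x, y, z, roll, ...]. A call has 1 to 12 rows; each row shifts and turns the commanded pose from where the row before left it, along the tool's axes as they then stand; what a row does not reach is not made up. A row lasts 1/10 s, in which the tool goes at most 50 mm and 8.59 degrees, less where a joint would pass 70% of its speed; a pose out of reach is approached as far as the arm can. A call is refused whole if a number of a shift passes 5 or a number of a turn 8.59, either way. A call with a gripper value outside its range is refused whole. The fingers move at their own pace and stop on an object; "newtons" is the grip in N (left out, the last holds). Time passes only in rows, so rows that do not move let the fingers close. It gives the time, the measured TCP pose, the force, the opening and the grip force at its end, in the units of the state.
- get_state(): the state, without advancing time (a new reading comes with each control period).
- get_image(name): name is "side" or "top"; returns a dict with "color" (480x640x3 uint8, red, green, blue), "mtx" (3x3 intrinsics, pixels), "k1" (the pictures are not rectified: a ray, as slopes to the right and down, at radius r is drawn at 1 + k1 r^2 times it, then the intrinsics apply), "T" (4x4, takes a point from camera to world coordinates). Camera axes: x right, y down, z forward; pixel columns grow to the right and rows downward; lengths in m; the calibration is good to about 2 mm. A picture is of the moment at which its call begins. There is no depth.
- sign_off(): hands the job in; it is judged then, once.
The state is a dict: "clock": time; "qpos": joint angles; "qd": joint speeds; "effort": joint torques, N m; "position": TCP position; "ee_rot": TCP orientation; "contact_force": force on the tool from outside, world axes, zero at the start; "moment": the same for the moment, N m; "width": finger opening in m; "gripper_force": force on a finger pad.
Only numpy, scipy, OpenCV 4.12 (cv2) and the standard library are available. Lean on these libraries where they do the work, as an engineer would, in place of code of your own. Each camera call takes 0.05 s, during which the arm holds its last target. There are 200 camera calls.

## Working session

There is one attempt and no reset: what is moved stays moved. The work goes in short steps, Python scripts to look and compute and a tool call to move; the robot and the scene stay as the last step left them, time stands still between calls to the robot, and variables do not carry over. Pictures are saved under pics/ and viewed, at most 14 in all, crops included, and the job is handed in when it is done.

Besides the shell and the picture viewer there is one more tool, called as a command line: name --argument value ..., lists and objects as JSON in quotes. send_rows: Moves the arm, as the interface text tells. Its arguments: {"type":"object","properties":{"steps":{"type":"array"},"newtons":{"type":"number"}},"required":["steps"]}

```bash
mkdir -p pics; python3 - <<'E'
from rig import *
import cv2
for n in("side","top"):
    d=get_image(n); cv2.imwrite(f"pics/{n}0.png",d["color"][...,::-1]); print(n,d["mtx"].tolist(),d["k1"],d["T"].round(4).tolist())
print(get_state(),pinch_z)
E
```

```text
side [[602.1637406288406, 0.0, 320.6024126634705], [0.0, 602.1637406288406, 234.64954977449298], [0.0, 0.0, 1.0]] -0.09968184758208001 [[0.9422, -0.2024, 0.267, 0.2454], [-0.3349, -0.5923, 0.7328, -1.0097], [0.0098, -0.7799, -0.6258, 0.8415], [0.0, 0.0, 0.0, 1.0]]
top [[522.579898883211, 0.0, 324.3777611950312], [0.0, 522.579898883211, 236.44642989378573], [0.0, 0.0, 1.0]] 0.012964604740824491 [[-0.0097, -0.9883, 0.1522, 0.4733], [-0.9998, 0.0118, 0.0131, -0.101], [-0.0147, -0.1521, -0.9883, 0.9389], [0.0, 0.0, 0.0, 1.0]]
{'clock': 0.1, 'qpos': array([ 1.22499438e+00,  2.76562204e-01,  1.50597831e+00,  4.74705610e-05,
        1.36070675e+00, -1.20978965e-01]), 'qd': array([ 3.20755268e-04, -8.96499145e-04, -3.63440761e-03, -9.28488499e-05,
       -3.54136956e-04, -5.53981251e-04]), 'effort': array([ 1.74989473e-03, -4.17700231e+01, -2.46410751e+01,  2.86002405e-04,
        5.58594606e-03, -1.69785415e-05]), 'position': array([0.12800895, 0.56010485, 0.23052009]), 'ee_rot': array([-2.13917106e-04,  1.12179794e-01,  9.93687581e-01, -7.99507771e-04]), 'contact_force': array([-0.38749564, -0.56721435,  0.4811295 ]), 'moment': array([ 0.05848742, -0.0357769 , -0.01529087]), 'gripper_force': 0.0, 'width': 0.08525461318676389} 0.0187
```

View pics/top0.png

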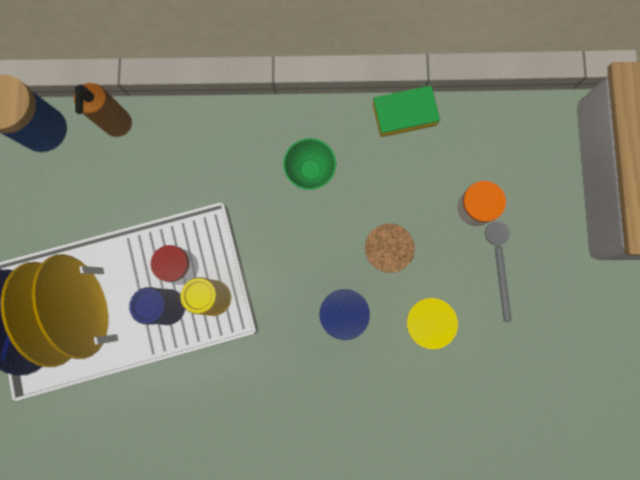

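View pics/side0.png

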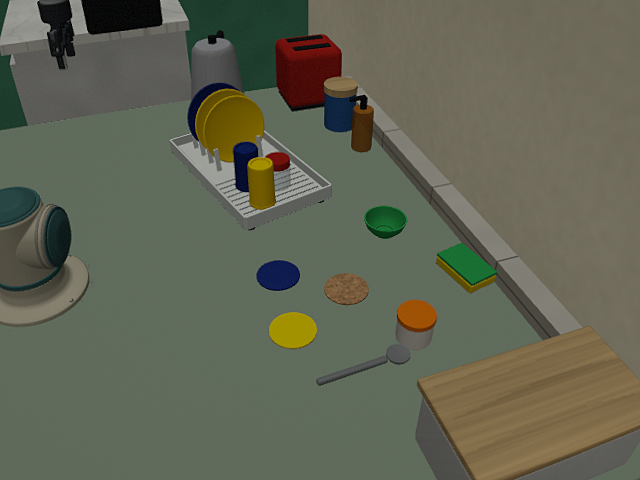

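The top view shows the yellow beaker top at (198,296), the navy one at (148,306) and the jar lid at (170,264). The coasters are at navy (345,314), yellow (432,323) and cork (390,248). The side view agrees. Next I measure these by mask and ray.

```bash
cat > h.py <<'E'
import numpy as np, cv2
from rig import *
def ray(d,uv,z):
    """pixel -> world point on plane z"""
    K=d["mtx"]; p=np.array([(uv[0]-K[0,2])/K[0,0],(uv[1]-K[1,2])/K[1,1]]); s=p.copy()
    for _ in range(10): s=p/(1+d["k1"]*(s@s))
    v=d["T"][:3,:3]@[s[0],s[1],1]; o=d["T"][:3,3]
    return (o+v*(z-o[2])/v[2])[:2]
def blob(d,lo,hi,box,z):
    """largest blob of an HSV range in box x0,y0,x1,y1; contour cast on plane z, circle fitted"""
    x0,y0,x1,y1=box
    m=cv2.inRange(cv2.cvtColor(np.ascontiguousarray(d["color"][y0:y1,x0:x1]),cv2.COLOR_RGB2HSV),lo,hi)
    c=max(cv2.findContours(m,cv2.RETR_EXTERNAL,cv2.CHAIN_APPROX_NONE)[0],key=cv2.contourArea)
    w=np.float32([ray(d,p+[x0,y0],z) for p in c[:,0].astype(float)])
    (cx,cy),(a,b),_=cv2.fitEllipse(w); return np.round([cx,cy,a,b],4)
E
python3 - <<'E'
from h import *
d=get_image("top"); im=d["color"]; hsv=cv2.cvtColor(np.ascontiguousarray(im),cv2.COLOR_RGB2HSV)
Y=((22,150,60),(35,255,255));N=((110,100,20),(130,255,255));C=((3,70,60),(20,255,255))
print("yc",blob(d,*Y,(395,285,470,360),.004));print("nc",blob(d,*N,(310,280,380,350),.004));print("cc",blob(d,*C,(355,215,425,280),.004))
for b,(u,v) in dict(y=(198,296),n=(148,306),j=(170,264)).items():
    print(b,[hsv[v,x].tolist() for x in range(u-26,u+38,3)]); print('v',[hsv[x,u].tolist() for x in range(v-24,v+27,3)])
# rack rim corners at z=.049
for p in [(224,206),(254,331),(17,397)]: print(ray(d,p,.049).round(4))
big=cv2.resize(im[230:345,110:260],None,fx=5,fy=5,interpolation=cv2.INTER_CUBIC); cv2.imwrite("pics/c1.png",big[...,::-1])
E
```

```text
yc [ 0.4612 -0.2762  0.0871  0.0874]
nc [ 0.4772 -0.1221  0.081   0.0859]
cc [ 0.596  -0.2053  0.0869  0.0877]
y [[143, 15, 68], [135, 16, 64], [15, 15, 69], [28, 187, 196], [25, 177, 173], [28, 190, 211], [28, 195, 209], [28, 193, 210], [28, 186, 212], [28, 189, 209], [28, 190, 209], [28, 185, 211], [28, 186, 210], [26, 183, 202], [27, 180, 196], [22, 117, 116], [22, 113, 113], [22, 110, 111], [21, 102, 112], [21, 103, 121], [26, 9, 196], [40, 5, 144]]
v [[8, 5, 203], [15, 2, 206], [27, 160, 187], [25, 172, 193], [28, 173, 209], [28, 183, 208], [28, 183, 208], [28, 182, 211], [28, 192, 210], [29, 202, 208], [28, 206, 209], [28, 205, 211], [26, 201, 192], [28, 212, 209], [22, 46, 181], [45, 2, 211], [15, 2, 211]]
n [[10, 4, 214], [20, 4, 211], [116, 11, 194], [116, 119, 114], [117, 107, 98], [117, 119, 118], [116, 120, 121], [117, 124, 115], [116, 126, 115], [117, 122, 117], [117, 121, 116], [117, 119, 116], [117, 113, 120], [116, 124, 111], [120, 65, 78], [125, 25, 62], [126, 39, 65], [125, 23, 66], [126, 20, 63], [110, 24, 65], [25, 93, 93], [28, 206, 207]]
v [[30, 2, 164], [15, 3,
[... 176 characters left out ...]
114, 115, 104], [116, 117, 118], [117, 21, 124], [60, 3, 157], [90, 2, 142]]
j [[120, 3, 164], [160, 4, 198], [0, 50, 180], [1, 150, 143], [2, 148, 145], [1, 151, 145], [2, 149, 144], [2, 148, 143], [1, 149, 144], [1, 147, 146], [2, 153, 143], [2, 148, 143], [3, 149, 144], [2, 147, 144], [2, 117, 120], [0, 22, 116], [105, 4, 123], [60, 2, 140], [60, 1, 179], [20, 4, 208], [15, 3, 148], [15, 2, 208]]
v [[15, 2, 211], [10, 4, 213], [2, 152, 146], [1, 162, 146], [2, 159, 143], [2, 161, 141], [1, 151, 145], [1, 154, 141], [1, 151, 144], [2, 141, 145], [1, 140, 142], [3, 143, 144], [1, 140, 144], [3, 138, 144], [0, 3, 160], [0, 1, 207], [0, 5, 191]]
[0.6662 0.0852]
[0.4512 0.0305]
[0.3484 0.4206]
```

View pics/c1.png

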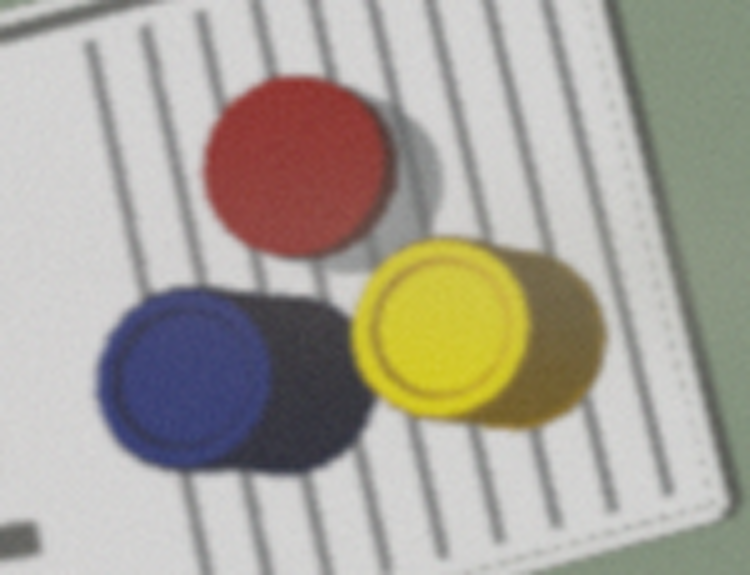

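The crop shows the beaker tops clearly lit against their dark sides: yellow at about (198,295.6), navy at (147,305.6). The lid is at (169.5,263.4).

```bash
python3 - <<'E'
from h import *
d=get_image("top")
print("nc",blob(d,(100,60,20),(130,255,255),(310,280,380,350),.004))
y=blob(d,(22,120,150),(35,255,255),(170,270,230,325),.130);n=blob(d,(105,60,88),(130,255,255),(120,280,185,330),.130)
j=blob(d,(0,90,100),(8,255,255),(140,240,200,290),.100)
print("y",y,"n",n,"j",j)
w=blob(d,(35,150,30),(80,255,255),(275,130,345,195),.042);print("bowl",w)
a=np.array([.6662,.0852]);b=np.array([.4512,.0305]);x=(a-b)/np.linalg.norm(a-b);yy=np.array([-x[1],x[0]])
o=b+.110*x+.1*yy;print("rack",o,np.degrees(np.arctan2(x[1],x[0])))
for q in(y,n,j):print(((q[:2]-o)@x).round(4),((q[:2]-o)@yy).round(4))
s=get_state();from scipy.spatial.transform import Rotation as R
print(R.from_quat(s["ee_rot"],scalar_first=True).as_matrix().round(3),s["position"])
E
```

```text
nc [ 0.4781 -0.1223  0.0861  0.0871]
y [0.5085 0.1058 0.0528 0.0538] n [0.4939 0.1846 0.0515 0.0529] j [0.5624 0.1622 0.0562 0.0578]
bowl [ 0.7423 -0.0657  0.0852  0.0865]
rack [0.53314754 0.15453468] 14.274269825872732
-0.0359 -0.0412
-0.0306 0.0388
0.0302 0.0002
[[-0.975  0.223 -0.   ]
 [ 0.223  0.975 -0.001]
 [ 0.    -0.001 -1.   ]] [0.12807297 0.56024371 0.23075882]
```

send_rows --steps '[1, 0, 0, -0.3, 8.5, 1, 0, 0, -0.3, 8.5, 1, 0, 0, -0.3, 8.5, 1, 0, 0, -0.3, 8.5, 1, 0, 0, -0.3, 8.5, 1, 0, 0, -0.3, 8.5, 1, 0, 0, -0.3, 8.5, 1, 0, 0, -0.3, 8.5, 1, 0, 0, -0.3, 8.5, 1, 0, 0, -0.3, 8.5, 1, 0, 0, 0, 8.5, 1, 0, 0, 0, 0]' --newtons 30

```text
clock: 1.4
position: [0.1282, 0.5605, 0.2612]
ee_rot: [0.0, 0.801, 0.599, -0.0]
contact_force: [0.3, 0.8, 0.6]
width: 0.0852
gripper_force: 0.0
```

```bash
cat > go.py <<'E'
import sys; from h import *
from scipy.spatial.transform import Rotation as R
def go(x,y,z,yaw=None):
    """prints tool-axis shift (cm) to world target, yaw of closing line now"""
    s=get_state(); M=R.from_quat(s["ee_rot"],scalar_first=True)
    print("t",round(s["clock"],1),"pos",s["position"].round(4),"yaw",np.degrees(np.arctan2(*M.as_matrix()[[1,0],1])).round(1),"w",round(s["width"],4),"F",s["contact_force"].round(1),"tilt",M.as_matrix()[2].round(3),
     "cm",(100*M.inv().apply(np.array([x,y,z])-s["position"])).round(2))
if len(sys.argv)>3: go(*map(float,sys.argv[1:4]))
E
python3 go.py .5085 .1058 .26
```

```text
t 1.4 pos [0.1282 0.5605 0.2612] yaw -16.4 w 0.0852 F [0.3 0.8 0.6] tilt [-0.  0. -1.] cm [-32.91  49.3    0.13]
```

send_rows --steps '[1, -2.7, 4.1, 0, 0, 1, -2.7, 4.1, 0, 0, 1, -2.7, 4.1, 0, 0, 1, -2.7, 4.1, 0, 0, 1, -2.7, 4.1, 0, 0, 1, -2.7, 4.1, 0, 0, 1, -2.7, 4.1, 0, 0, 1, -2.7, 4.1, 0, 0, 1, -2.7, 4.1, 0, 0, 1, -2.7, 4.1, 0, 0, 1, -2.7, 4.1, 0, 0, 1, 0, 0, 0, 0]'

```text
clock: 2.6
position: [0.4811, 0.1438, 0.2608]
ee_rot: [0.002, 0.802, 0.598, 0.0]
contact_force: [-0.7, 1.0, 0.9]
width: 0.0851
gripper_force: 0.0
```

```bash
python3 go.py .5085 .1058 .081
```

```text
t 2.6 pos [0.4811 0.1438 0.2608] yaw -16.6 w 0.0851 F [-0.7  1.   0.9] tilt [-0.002  0.003 -1.   ] cm [-2.82  3.66 18.  ]
```

send_rows --steps '[1, -1.4, 1.8, 0, 0, 1, -1.4, 1.8, 0, 0, 1, 0, 0, 3, 0, 1, 0, 0, 3, 0, 1, 0, 0, 3, 0, 1, 0, 0, 3, 0, 1, 0, 0, 2, 0, 1, 0, 0, 2, 0, 1, 0, 0, 2, 0, 1, 0, 0, 0, 0, 1, 0, 0, 0, 0]'

```text
clock: 3.7
position: [0.5035, 0.1118, 0.0814]
ee_rot: [-0.0, 0.8, 0.6, -0.0]
contact_force: [0.6, 0.5, -0.3]
width: 0.0852
gripper_force: 0.0
```

```bash
python3 go.py .5085 .1058 .081; python3 - <<'E'
from h import *
for n,b in(("top",(80,200,280,350)),("side",(160,90,340,225))):
    im=get_image(n)["color"][b[1]:b[3],b[0]:b[2]]; cv2.imwrite(f"pics/{n}1.png",cv2.resize(im,None,fx=3.5,fy=3.5)[...,::-1])
a=[cv2.imread(f"pics/{n}1.png") for n in("top","side")]; w=630
cv2.imwrite("pics/g1.png",cv2.resize(np.vstack([i[:,:630] for i in a]),None,fx=.6,fy=.6))
E
```

```text
t 3.7 pos [0.5035 0.1118 0.0814] yaw -16.3 w 0.0852 F [ 0.6  0.5 -0.3] tilt [-0.    -0.001 -1.   ] cm [-0.44  0.65  0.04]
```

View pics/g1.png

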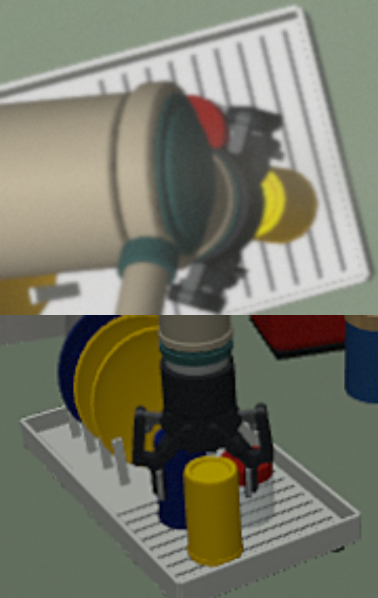

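The gripper is about 8 mm short of centred on the yellow beaker, in the side view as in the readings: fingers at crop (158,495) and (250,490), beaker axis at about (212,497). I correct, then close.

send_rows --steps '[1, -0.4, 0.6, 0, 0, 1, 0, 0, 0, 0, -1, 0, 0, 0, 0, -1, 0, 0, 0, 0, -1, 0, 0, 0, 0, -1, 0, 0, 0, 0, -1, 0, 0, 0, 0, -1, 0, 0, 0, 0, -1, 0, 0, 0, 0, -1, 0, 0, 0, 0]' --newtons 30

```text
clock: 4.8
position: [0.5087, 0.1059, 0.0817]
ee_rot: [0.0, 0.801, 0.599, 0.0]
contact_force: [-0.1, -1.0, 6.3]
width: 0.0594
gripper_force: 31.9
```

```bash
python3 go.py .5085 .1058 .24
```

```text
t 4.8 pos [0.5087 0.1059 0.0817] yaw -16.4 w 0.0594 F [-0.1 -1.   6.3] tilt [ 0.     0.001 -1.   ] cm [-1.000e-02 -0.000e+00 -1.583e+01]
```

send_rows --steps '[-1, 0, 0, -1, 0, -1, 0, 0, -2, 0, -1, 0, 0, -3, 0, -1, 0, 0, -3, 0, -1, 0, 0, -3, 0, -1, 0, 0, -3, 0, -1, 0, 0, 0, 0]'

```text
clock: 5.5
position: [0.5108, 0.1062, 0.2357]
ee_rot: [0.002, 0.801, 0.599, 0.004]
contact_force: [0.2, -0.2, -1.3]
width: 0.0589
gripper_force: 32.6
```

```bash
python3 go.py .4612 -.2762 .231
```

```text
t 5.5 pos [0.5108 0.1062 0.2357] yaw -16.4 w 0.0589 F [ 0.2 -0.2 -1.3] tilt [ 0.003  0.008 -1.   ] cm [-38.09   6.02   0.39]
```

send_rows --steps '[-1, -2, 0.3, 0, 0, -1, -4, 0.6, 0, 0, -1, -4, 0.6, 0, 0, -1, -4, 0.6, 0, 0, -1, -4, 0.6, 0, 0, -1, -4, 0.7, 0, 0, -1, -4, 0.7, 0, 0, -1, -4, 0.7, 0, 0, -1, -4, 0.6, 0, 0, -1, -3, 0.5, 0, 0, -1, -1, 0.2, 0, 0, -1, 0, 0, 0, 0]'

```text
clock: 6.7
position: [0.4592, -0.2765, 0.2301]
ee_rot: [-0.001, 0.801, 0.598, -0.0]
contact_force: [-0.0, -0.2, -0.8]
width: 0.0597
gripper_force: 32.5
```

```bash
python3 go.py .4612 -.2762 .0617
```

```text
t 6.7 pos [ 0.4592 -0.2765  0.2301] yaw -16.5 w 0.0597 F [-0.  -0.2 -0.8] tilt [ 0.001 -0.002 -1.   ] cm [ 0.07  0.22 16.84]
```

send_rows --steps '[-1, 0.1, 0.2, 2, 0, -1, 0, 0, 3, 0, -1, 0, 0, 3, 0, -1, 0, 0, 3, 0, -1, 0, 0, 3, 0, -1, 0, 0, 1.5, 0, -1, 0, 0, 0.8, 0, -1, 0, 0, 0.5, 0, -1, 0, 0, 0, 0, -1, 0, 0, 0, 0]'

```text
clock: 7.7
position: [0.4626, -0.2755, 0.0641]
ee_rot: [0.001, 0.801, 0.599, 0.0]
contact_force: [0.0, -0.3, -0.3]
width: 0.0592
gripper_force: 32.6
```

```bash
python3 go.py .4612 -.2762 .0607
```

```text
t 7.7 pos [ 0.4626 -0.2755  0.0641] yaw -16.4 w 0.0592 F [ 0.  -0.3 -0.3] tilt [-0.     0.002 -1.   ] cm [-0.1  -0.12  0.34]
```

send_rows --steps '[-1, -0.1, -0.1, 0.2, 0, -1, 0, 0, 0.1, 0, -1, 0, 0, 0, 0, 1, 0, 0, 0, 0, 1, 0, 0, 0, 0, 1, 0, 0, 0, 0, 1, 0, 0, 0, 0, 1, 0, 0, -1, 0, 1, 0, 0, -3, 0, 1, 0, 0, -4, 0, 1, 0, 0, -4, 0, 1, 0, 0, -4, 0]'

```text
clock: 8.9
position: [0.4605, -0.276, 0.2226]
ee_rot: [0.0, 0.801, 0.599, 0.0]
contact_force: [-0.5, -1.1, 0.0]
width: 0.0855
gripper_force: 0.0
```

```bash
python3 go.py .4939 .1846 .26; python3 - <<'E'
from h import *
d=get_image("top");cv2.imwrite("pics/t2.png",d["color"][...,::-1])
E
```

```text
t 8.9 pos [ 0.4605 -0.276   0.2226] yaw -16.4 w 0.0855 F [-0.5 -1.1  0. ] tilt [-0.     0.001 -1.   ] cm [45.13 -9.78 -3.75]
```

send_rows --steps '[1, 2, -0.4, -2, 0, 1, 4.4, -0.9, -2, 0, 1, 4.4, -1, 0, 0, 1, 4.4, -1, 0, 0, 1, 4.4, -1, 0, 0, 1, 4.4, -1, 0, 0, 1, 4.4, -1, 0, 0, 1, 4.4, -1, 0, 0, 1, 4.4, -1, 0, 0, 1, 4.4, -1, 0, 0, 1, 3, -0.5, 0, 0, 1, 0, 0, 0, 0]'

```text
clock: 10.15
position: [0.4925, 0.1831, 0.2607]
ee_rot: [-0.001, 0.799, 0.601, 0.001]
contact_force: [0.5, -0.2, 0.1]
width: 0.0855
gripper_force: 0.0
```

send_rows --steps '[1, 0, 0, 0, -8.2, 1, 0, 0, 0, -8.2, 1, 0, 0, 0, -8.2, 1, 0, 0, 0, -8.2, 1, 0, 0, 0, -8.2, 1, 0, 0, 0, -8.2, 1, 0, 0, 0, -8.2, 1, 0, 0, 0, 0]'

```text
clock: 10.95
position: [0.4924, 0.1784, 0.2607]
ee_rot: [0.0, 0.415, 0.91, -0.0]
contact_force: [-0.1, 0.2, 1.0]
width: 0.0857
gripper_force: 0.0
```

```bash
python3 go.py .4939 .1846 .081; python3 - <<'E'
from h import *
d=get_image("top")
print(blob(d,(22,120,165),(35,255,255),(395,270,490,370),.109)) ; cv2.imwrite("pics/t3.png",cv2.resize(d["color"][250:380,370:500],None,fx=4,fy=4)[...,::-1])
d=get_image("side"); cv2.imwrite("pics/s3.png",d["color"][...,::-1])
E
```

```text
t 10.9 pos [0.4924 0.1784 0.2607] yaw 41.0 w 0.0857 F [-0.1  0.2  1. ] tilt [-0.001 -0.    -1.   ] cm [ 0.38  0.53 17.97]
[ 0.4624 -0.2584  0.0769  0.0834]
```

View pics/t3.png

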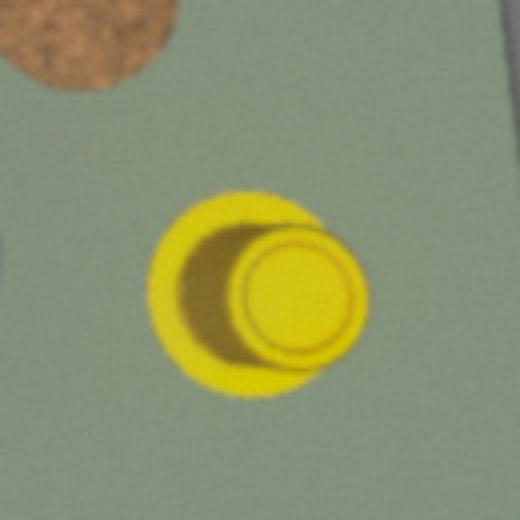

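The crop shows the yellow beaker standing on its coaster, its top at (299,297) in the crop, which is (444.7,324.2) in the image. Its position follows below, while I go on to the navy one.

```bash
python3 -c "
from h import *
d=get_image('top');print(ray(d,np.array([444.7,324.2]),.109))"
```

```text
[ 0.46041867 -0.27635716]
```

send_rows --steps '[1, 0.4, 0.5, 2, 0, 1, 0, 0, 3, 0, 1, 0, 0, 3, 0, 1, 0, 0, 3, 0, 1, 0, 0, 3, 0, 1, 0, 0, 2, 0, 1, 0, 0, 2, 0, 1, 0, 0, 0, 0, 1, 0, 0, 0, 0]'

```text
clock: 12.0
position: [0.4938, 0.1856, 0.0805]
ee_rot: [-0.0, 0.415, 0.91, -0.0]
contact_force: [-0.1, 1.2, 1.0]
width: 0.0858
gripper_force: 0.0
```

```bash
python3 go.py .4939 .1846 .081
```

```text
t 12.0 pos [0.4938 0.1856 0.0805] yaw 41.0 w 0.0858 F [-0.1  1.2  1. ] tilt [ 0. -0. -1.] cm [-0.08 -0.06 -0.05]
```

Yellow is placed within 1–2 mm. I close on navy and lift.

send_rows --steps '[-1, 0, 0, 0, 0, -1, 0, 0, 0, 0, -1, 0, 0, 0, 0, -1, 0, 0, 0, 0, -1, 0, 0, 0, 0, -1, 0, 0, 0, 0, -1, 0, 0, 0, 0]' --newtons 30

```text
clock: 12.7
position: [0.4947, 0.1859, 0.0817]
ee_rot: [0.001, 0.415, 0.91, 0.001]
contact_force: [0.4, -0.3, 6.2]
width: 0.0596
gripper_force: 31.9
```

send_rows --steps '[-1, 0, 0, -1, 0, -1, 0, 0, -2, 0, -1, 0, 0, -3, 0, -1, 0, 0, -3, 0, -1, 0, 0, -3, 0, -1, 0, 0, -3, 0, -1, 0, 0, 0, 0]'

```text
clock: 13.4
position: [0.496, 0.1863, 0.2352]
ee_rot: [0.004, 0.415, 0.91, 0.003]
contact_force: [0.4, 0.5, -0.3]
width: 0.0595
gripper_force: 32.6
```

```bash
python3 go.py .4781 -.1223 .231
```

```text
t 13.4 pos [0.496  0.1863 0.2352] yaw 41.0 w 0.0595 F [ 0.4  0.5 -0.3] tilt [-0.004  0.008 -1.   ] cm [-22.1  -21.61   0.34]
```

send_rows --steps '[-1, -1, -1, 0, 0, -1, -2.5, -2.4, 0, 0, -1, -2.5, -2.4, 0, 0, -1, -2.5, -2.4, 0, 0, -1, -2.5, -2.4, 0, 0, -1, -2.5, -2.4, 0, 0, -1, -2.5, -2.4, 0, 0, -1, -2.5, -2.4, 0, 0, -1, -2.5, -2.5, 0, 0, -1, -1.1, -1.3, 0, 0, -1, 0, 0, 0, 0, -1, 0, 0, 0, 0]'

```text
clock: 14.6
position: [0.4743, -0.1228, 0.229]
ee_rot: [-0.002, 0.415, 0.91, 0.0]
contact_force: [-0.1, 0.8, -0.5]
width: 0.059
gripper_force: 32.7
```

```bash
python3 go.py .4781 -.1223 .0607
```

```text
t 14.6 pos [ 0.4743 -0.1228  0.229 ] yaw 40.9 w 0.059 F [-0.1  0.8 -0.5] tilt [ 0.003 -0.001 -1.   ] cm [-0.26  0.34 16.83]
```

send_rows --steps '[-1, -0.2, 0.3, 2, 0, -1, 0, 0, 3, 0, -1, 0, 0, 3, 0, -1, 0, 0, 3, 0, -1, 0, 0, 3, 0, -1, 0, 0, 1.5, 0, -1, 0, 0, 0.8, 0, -1, 0, 0, 0.3, 0, -1, 0, 0, 0, 0, -1, 0, 0, 0, 0]'

```text
clock: 15.6
position: [0.48, -0.1224, 0.0651]
ee_rot: [0.001, 0.414, 0.91, 0.0]
contact_force: [-0.6, -0.1, -0.8]
width: 0.0596
gripper_force: 32.7
```

```bash
python3 go.py .4781 -.1223 .0607
```

```text
t 15.6 pos [ 0.48   -0.1224  0.0651] yaw 41.0 w 0.0596 F [-0.6 -0.1 -0.8] tilt [-0.002  0.001 -1.   ] cm [ 0.14 -0.14  0.44]
```

send_rows --steps '[-1, 0.1, -0.1, 0.3, 0, -1, 0, 0, 0.1, 0, -1, 0, 0, 0, 0, 1, 0, 0, 0, 0, 1, 0, 0, 0, 0, 1, 0, 0, 0, 0, 1, 0, 0, 0, 0, 1, 0, 0, -1, 0, 1, 0, 0, -3, 0, 1, 0, 0, -4, 0, 1, 0, 0, -4, 0, 1, 0, 0, -4, 0]'

```text
clock: 16.8
position: [0.4776, -0.1222, 0.2226]
ee_rot: [0.0, 0.415, 0.91, 0.0]
contact_force: [0.9, -0.1, -0.4]
width: 0.0856
gripper_force: 0.0
```

```bash
python3 - <<'E'
from h import *
d=get_image("top")
print("jar",blob(d,(0,90,100),(8,255,255),(140,240,200,290),.100))
E
python3 go.py .5624 .1622 .24
```

```text
jar [0.5628 0.1624 0.0558 0.0565]
t 16.9 pos [ 0.4814 -0.1237  0.2295] yaw 41.0 w 0.0855 F [ 1.9 -0.4  4.6] tilt [-0.012  0.006 -1.   ] cm [16.24 24.88 -1.1 ]
```

send_rows --steps '[1, 2, 3.1, -1, 0, 1, 2, 3.1, 0, 0, 1, 2, 3.1, 0, 0, 1, 2, 3.1, 0, 0, 1, 2, 3.1, 0, 0, 1, 2, 3.1, 0, 0, 1, 2, 3.1, 0, 0, 1, 2.2, 3.2, 0, 0, 1, 0, 0, 0, 0, 1, 0, 0, 0, 0]'

```text
clock: 17.85
position: [0.5592, 0.1638, 0.2303]
ee_rot: [-0.0, 0.414, 0.91, -0.0]
contact_force: [0.4, -0.5, -0.2]
width: 0.0858
gripper_force: 0.0
```

```bash
python3 - <<'E'
from h import *
d=get_image("top"); cv2.imwrite("pics/t4.png",cv2.resize(d["color"][220:380,280:480],None,fx=4,fy=4)[...,::-1])
E
python3 go.py .5626 .1623 .050
```

```text
t 17.9 pos [0.559  0.163  0.2303] yaw 41.1 w 0.0855 F [ 0.1 -0.5 -1. ] tilt [-0.    -0.001 -1.   ] cm [-0.28  0.25 18.03]
```

View pics/t4.png

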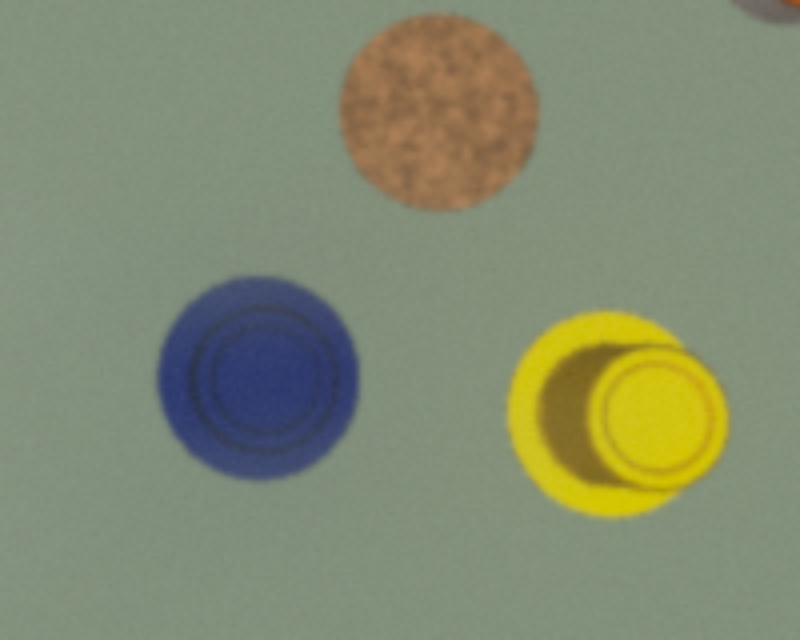

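The navy beaker's top is at crop (266,378), concentric with its coaster once parallax is allowed for; yellow is still in place. I go down on the jar.

send_rows --steps '[1, -0.3, 0.2, 2, 0, 1, 0, 0, 3, 0, 1, 0, 0, 3, 0, 1, 0, 0, 3, 0, 1, 0, 0, 3, 0, 1, 0, 0, 2, 0, 1, 0, 0, 1.5, 0, 1, 0, 0, 1, 0, 1, 0, 0, 0, 0, 1, 0, 0, 0, 0]'

```text
clock: 18.9
position: [0.5633, 0.1618, 0.0459]
ee_rot: [0.0, 0.415, 0.91, 0.0]
contact_force: [0.9, -0.8, 0.1]
width: 0.0852
gripper_force: 0.0
```

```bash
python3 go.py .5626 .1623 .045
```

```text
t 18.9 pos [0.5633 0.1618 0.0459] yaw 41.0 w 0.0852 F [ 0.9 -0.8  0.1] tilt [-0.001  0.001 -1.   ] cm [ 0.08 -0.03  0.09]
```

send_rows --steps '[-1, 0, 0, 0, 0, -1, 0, 0, 0, 0, -1, 0, 0, 0, 0, -1, 0, 0, 0, 0, -1, 0, 0, 0, 0, -1, 0, 0, 0, 0, -1, 0, 0, 0, 0, -1, 0, 0, 0, 0]' --newtons 50

```text
clock: 19.7
position: [0.5643, 0.1627, 0.0469]
ee_rot: [0.001, 0.414, 0.91, 0.001]
contact_force: [-0.4, -0.2, 6.0]
width: 0.0608
gripper_force: 54.7
```

send_rows --steps '[-1, 0, 0, -0.5, 0, -1, 0, 0, -1, 0, -1, 0, 0, -2, 0, -1, 0, 0, -3, 0, -1, 0, 0, -3, 0, -1, 0, 0, -3, 0, -1, 0, 0, -2, 0, -1, 0, 0, -1.5, 0, -1, 0, 0, 0, 0]'

```text
clock: 20.6
position: [0.564, 0.1627, 0.2081]
ee_rot: [0.002, 0.414, 0.91, 0.001]
contact_force: [-0.4, -0.6, -1.7]
width: 0.0603
gripper_force: 54.7
```

```bash
python3 go.py .596 -.2053 .20
```

```text
t 20.6 pos [0.564  0.1627 0.2081] yaw 41.0 w 0.0603 F [-0.4 -0.6 -1.7] tilt [-0.003  0.004 -1.   ] cm [-29.86 -21.74   0.79]
```

send_rows --steps '[-1, -1.5, -1.1, 0, 0, -1, -3, -2.2, 0, 0, -1, -3, -2.2, 0, 0, -1, -3, -2.2, 0, 0, -1, -3, -2.2, 0, 0, -1, -3, -2.2, 0, 0, -1, -3, -2.2, 0, 0, -1, -3, -2.2, 0, 0, -1, -3, -2.1, 0, 0, -1, -2.2, -1.6, 0, 0, -1, -1.2, -0.9, 0, 0, -1, 0, 0, 0, 0]'

```text
clock: 21.8
position: [0.5929, -0.1956, 0.2041]
ee_rot: [-0.001, 0.416, 0.91, -0.0]
contact_force: [0.7, 0.7, -2.0]
width: 0.0609
gripper_force: 54.8
```

```bash
python3 go.py .596 -.2053 .0259
```

```text
t 21.8 pos [ 0.5929 -0.1956  0.2041] yaw 40.9 w 0.0609 F [ 0.7  0.7 -2. ] tilt [ 0.002 -0.001 -1.   ] cm [-0.97 -0.39 17.82]
```

send_rows --steps '[-1, -0.9, -0.4, 1, 0, -1, 0, 0, 2, 0, -1, 0, 0, 3, 0, -1, 0, 0, 3, 0, -1, 0, 0, 3, 0, -1, 0, 0, 2, 0, -1, 0, 0, 1.5, 0, -1, 0, 0, 1, 0, -1, 0, 0, 0.5, 0, -1, 0, 0, 0, 0, -1, 0, 0, 0, 0]'

```text
clock: 22.9
position: [0.5969, -0.2035, 0.036]
ee_rot: [0.001, 0.414, 0.91, 0.0]
contact_force: [-0.2, 0.3, -1.8]
width: 0.0606
gripper_force: 54.8
```

```bash
python3 go.py .596 -.2053 .0259
```

```text
t 22.9 pos [ 0.5969 -0.2035  0.036 ] yaw 41.0 w 0.0606 F [-0.2  0.3 -1.8] tilt [-0.001  0.001 -1.   ] cm [-0.08 -0.19  1.01]
```

send_rows --steps '[-1, -0.1, -0.1, 0.4, 0, -1, 0, 0, 0.3, 0, -1, 0, 0, 0.1, 0, -1, 0, 0, 0.1, 0, -1, 0, 0, 0, 0, -1, 0, 0, 0, 0]'

```text
clock: 23.5
position: [0.5962, -0.205, 0.0263]
ee_rot: [0.0, 0.415, 0.91, 0.0]
contact_force: [0.0, 0.1, -1.7]
width: 0.0609
gripper_force: 54.8
```

```bash
python3 go.py .596 -.2053 .0259
```

```text
t 23.5 pos [ 0.5962 -0.205   0.0263] yaw 41.0 w 0.0609 F [ 0.   0.1 -1.7] tilt [-0.  0. -1.] cm [-0.01 -0.03  0.04]
```

send_rows --steps '[-1, 0, 0, 0.1, 0, -1, 0, 0, 0, 0, 0.5, 0, 0, 0, 0, 1, 0, 0, 0, 0, 1, 0, 0, 0, 0, 1, 0, 0, 0, 0, 1, 0, 0, 0, 0, 1, 0, 0, 0, 0, 1, 0, 0, -2, 0, 1, 0, 0, -4, 0, 1, 0, 0, -4, 0, 1, 0, 0, -4, 0]' --newtons 30

```text
clock: 24.7
position: [0.5959, -0.2048, 0.1665]
ee_rot: [-0.0, 0.415, 0.91, 0.0]
contact_force: [0.0, -0.5, 0.5]
width: 0.0851
gripper_force: 0.0
```

```bash
python3 go.py .478 -.1223 .24; python3 - <<'E'
from h import *
for n in("top","side"):
    d=get_image(n); cv2.imwrite(f"pics/{n}5.png",d["color"][...,::-1])
d=get_image("top"); print("navy",ray(d,np.array([346.5,314.5]),.109))
E
```

```text
t 24.7 pos [ 0.5959 -0.2048  0.1665] yaw 41.0 w 0.0851 F [ 0.  -0.5  0.5] tilt [ 0.001 -0.    -1.   ] cm [13.97 -3.48 -7.34]
navy [ 0.4767865  -0.12355199]
```

View pics/side5.png

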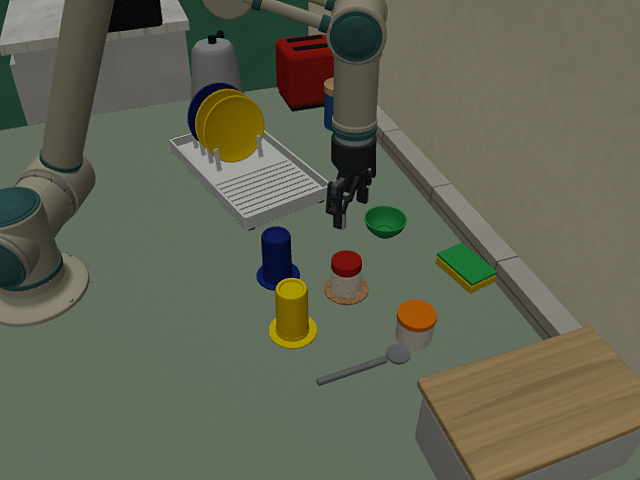

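The side view shows all three upright on their coasters: jar at (346,275), navy at (276,255), yellow at (292,310). The navy beaker goes back first.

send_rows --steps '[1, 0, 0, -4, 0, 1, 0, 0, -3, 0, 1, 2.5, -0.6, 0, 0, 1, 3.5, -0.9, 0, 0, 1, 3.5, -0.9, 0, 0, 1, 3, -0.7, 0, 0, 1, 1.5, -0.4, 0, 0, 1, 0, 0, 0, 0, 1, 0, 0, 0, 0]'

```text
clock: 25.75
position: [0.4789, -0.1229, 0.2352]
ee_rot: [0.001, 0.415, 0.91, -0.0]
contact_force: [0.1, -0.1, 0.1]
width: 0.0856
gripper_force: 0.0
```

```bash
python3 go.py .4775 -.1228 .060
```

```text
t 25.8 pos [ 0.4789 -0.1229  0.2352] yaw 41.0 w 0.0856 F [ 0.1 -0.1  0.1] tilt [-0.001  0.    -1.   ] cm [ 0.13 -0.11 17.52]
```

send_rows --steps '[1, 0.1, -0.1, 3, 0, 1, 0, 0, 4, 0, 1, 0, 0, 4, 0, 1, 0, 0, 3, 0, 1, 0, 0, 2.5, 0, 1, 0, 0, 1, 0, 1, 0, 0, 0, 0, 1, 0, 0, 0, 0]'

```text
clock: 26.55
position: [0.4779, -0.1229, 0.0608]
ee_rot: [0.001, 0.415, 0.91, 0.0]
contact_force: [-0.0, -0.7, 0.2]
width: 0.0854
gripper_force: 0.0
```

send_rows --steps '[-1, 0, 0, 0, 0, -1, 0, 0, 0, 0, -1, 0, 0, 0, 0, -1, 0, 0, 0, 0, -1, 0, 0, 0, 0, -1, 0, 0, 0, 0, -1, 0, 0, 0, 0, -1, 0, 0, 0, 0]' --newtons 30

```text
clock: 27.35
position: [0.4776, -0.1226, 0.0616]
ee_rot: [0.002, 0.414, 0.91, 0.0]
contact_force: [0.3, 0.3, 6.0]
width: 0.0592
gripper_force: 31.7
```

send_rows --steps '[-1, 0, 0, -1, 0, -1, 0, 0, -2, 0, -1, 0, 0, -3, 0, -1, 0, 0, -4, 0, -1, 0, 0, -4, 0, -1, 0, 0, -3, 0, -1, 0, 0, 0, 0]'

```text
clock: 28.05
position: [0.4788, -0.1231, 0.2354]
ee_rot: [0.005, 0.414, 0.91, 0.0]
contact_force: [-0.1, -0.8, 0.2]
width: 0.0591
gripper_force: 32.6
```

```bash
python3 go.py .4939 .1846 .231
```

```text
t 28.1 pos [ 0.4788 -0.1231  0.2354] yaw 41.0 w 0.0591 F [-0.1 -0.8  0.2] tilt [-0.009  0.004 -1.   ] cm [22.22 21.34  0.33]
```

send_rows --steps '[-1, 1, 1, 0, 0, -1, 2.5, 2.4, 0, 0, -1, 2.5, 2.4, 0, 0, -1, 2.5, 2.4, 0, 0, -1, 2.5, 2.4, 0, 0, -1, 2.5, 2.4, 0, 0, -1, 2.5, 2.4, 0, 0, -1, 2.5, 2.4, 0, 0, -1, 2.5, 2.4, 0, 0, -1, 1.2, 1.2, 0, 0, -1, 0, 0, 0, 0, -1, 0, 0, 0, 0]'

```text
clock: 29.25
position: [0.4906, 0.186, 0.2287]
ee_rot: [-0.001, 0.414, 0.91, -0.001]
contact_force: [-0.5, -0.3, 0.6]
width: 0.0593
gripper_force: 32.6
```

```bash
python3 go.py .4939 .1846 .0826
```

```text
t 29.2 pos [0.4906 0.186  0.2287] yaw 41.1 w 0.0593 F [-0.5 -0.3  0.6] tilt [ 0.002 -0.004 -1.   ] cm [-0.34  0.21 14.61]
```

send_rows --steps '[-1, -0.3, 0.2, 2, 0, -1, 0, 0, 3, 0, -1, 0, 0, 3, 0, -1, 0, 0, 3, 0, -1, 0, 0, 2, 0, -1, 0, 0, 1, 0, -1, 0, 0, 0.3, 0, -1, 0, 0, 0, 0, -1, 0, 0, 0, 0]'

```text
clock: 30.15
position: [0.4966, 0.1848, 0.0883]
ee_rot: [0.001, 0.415, 0.91, 0.001]
contact_force: [1.1, 0.2, -0.6]
width: 0.0596
gripper_force: 32.6
```

```bash
python3 go.py .4939 .1846 .0826
```

```text
t 30.1 pos [0.4966 0.1848 0.0883] yaw 41.0 w 0.0596 F [ 1.1  0.2 -0.6] tilt [-0.001  0.002 -1.   ] cm [ 0.16 -0.21  0.57]
```

Lower the last 5 mm, release, rise and turn for yellow (+57°).

send_rows --steps '[-1, 0.2, -0.2, 0.3, 0, -1, 0, 0, 0.2, 0, -1, 0, 0, 0.1, 0, 1, 0, 0, 0, 0, 1, 0, 0, 0, 0, 1, 0, 0, 0, 0, 1, 0, 0, 0, 0, 1, 0, 0, -1, 0, 1, 0, 0, -3, 0, 1, 0, 0, -4, 0, 1, 0, 0, -4, 0, 1, 0, 0, -4, 0]'

```text
clock: 31.35
position: [0.4926, 0.1849, 0.2436]
ee_rot: [0.0, 0.415, 0.91, 0.0]
contact_force: [1.2, 0.3, -0.5]
width: 0.0851
gripper_force: 0.0
```

send_rows --steps '[1, 0, 0, 0, 8.2, 1, 0, 0, 0, 8.2, 1, 0, 0, 0, 8.2, 1, 0, 0, 0, 8.2, 1, 0, 0, 0, 8.2, 1, 0, 0, 0, 8.2, 1, 0, 0, 0, 8.2, 1, 0, 0, 0, 0]'

```text
clock: 32.15
position: [0.4929, 0.185, 0.242]
ee_rot: [0.0, 0.801, 0.599, 0.0]
contact_force: [-0.1, 0.4, -0.2]
width: 0.0856
gripper_force: 0.0
```

```bash
python3 go.py .4606 -.2763 .24
```

```text
t 32.1 pos [0.4929 0.185  0.242 ] yaw -16.4 w 0.0856 F [-0.1  0.4 -0.2] tilt [ 0.     0.001 -1.   ] cm [-45.17   9.9    0.18]
```

send_rows --steps '[1, -2.5, 0.5, 0, 0, 1, -4.5, 1, 0, 0, 1, -4.5, 1, 0, 0, 1, -4.5, 1, 0, 0, 1, -4.5, 1, 0, 0, 1, -4.5, 1, 0, 0, 1, -4.5, 1, 0, 0, 1, -4.5, 1, 0, 0, 1, -4.5, 1, 0, 0, 1, -4.2, 0.9, 0, 0, 1, -2.4, 0.5, 0, 0, 1, 0, 0, 0, 0]'

```text
clock: 33.35
position: [0.4604, -0.2792, 0.2413]
ee_rot: [0.001, 0.801, 0.599, -0.0]
contact_force: [0.3, -0.8, 0.0]
width: 0.0852
gripper_force: 0.0
```

```bash
python3 go.py .4606 -.2763 .0605; python3 - <<'E'
from h import *
d=get_image("top"); im=d["color"]
print("navy",blob(d,(105,60,88),(130,255,255),(120,280,185,330),.130),"jar",blob(d,(0,90,100),(8,255,255),(355,215,430,285),.079))
E
```

```text
t 33.4 pos [ 0.4604 -0.2792  0.2413] yaw -16.4 w 0.0852 F [ 0.3 -0.8  0. ] tilt [-0.002  0.001 -1.   ] cm [ 0.31 -0.08 18.08]
navy [0.4921 0.1839 0.0524 0.0531] jar [ 0.5929 -0.2039  0.058   0.0598]
```

Navy is 2 mm from its start and the jar about 3 mm from centre. Now yellow.

send_rows --steps '[1, 0.3, -0.1, 3, 0, 1, 0, 0, 4, 0, 1, 0, 0, 4, 0, 1, 0, 0, 3, 0, 1, 0, 0, 3, 0, 1, 0, 0, 1, 0, 1, 0, 0, 0, 0, 1, 0, 0, 0, 0]'

```text
clock: 34.2
position: [0.4615, -0.2725, 0.0625]
ee_rot: [0.001, 0.8, 0.6, 0.0]
contact_force: [0.3, -0.4, 0.5]
width: 0.0856
gripper_force: 0.0
```

send_rows --steps '[-1, 0, 0, 0, 0, -1, 0, 0, 0, 0, -1, 0, 0, 0, 0, -1, 0, 0, 0, 0, -1, 0, 0, 0, 0, -1, 0, 0, 0, 0, -1, 0, 0, 0, 0, -1, 0, 0, 0, 0]' --newtons 30

```text
clock: 35.0
position: [0.4616, -0.2732, 0.0629]
ee_rot: [0.002, 0.801, 0.599, 0.001]
contact_force: [0.4, 1.5, 6.8]
width: 0.0597
gripper_force: 31.4
```

send_rows --steps '[-1, 0, 0, -1, 0, -1, 0, 0, -2, 0, -1, 0, 0, -3, 0, -1, 0, 0, -4, 0, -1, 0, 0, -4, 0, -1, 0, 0, -4, 0, -1, 0, 0, 0, 0]'

```text
clock: 35.7
position: [0.4631, -0.2744, 0.2479]
ee_rot: [0.006, 0.801, 0.599, 0.002]
contact_force: [0.3, 0.5, 0.7]
width: 0.0592
gripper_force: 32.6
```

```bash
python3 go.py .5085 .1058 .24
```

```text
t 35.7 pos [ 0.4631 -0.2744  0.2479] yaw -16.4 w 0.0592 F [0.3 0.5 0.7] tilt [-0.005  0.012 -1.   ] cm [37.77 -6.37  0.55]
```

send_rows --steps '[-1, 2, -0.3, 0, 0, -1, 4, -0.6, 0, 0, -1, 4, -0.6, 0, 0, -1, 4, -0.7, 0, 0, -1, 4, -0.7, 0, 0, -1, 4, -0.7, 0, 0, -1, 4, -0.7, 0, 0, -1, 4, -0.7, 0, 0, -1, 4, -0.6, 0, 0, -1, 3, -0.4, 0, 0, -1, 1, -0.2, 0, 0, -1, 0, 0, 0, 0]'

```text
clock: 36.9
position: [0.5076, 0.1105, 0.2408]
ee_rot: [-0.0, 0.8, 0.6, -0.001]
contact_force: [1.0, 0.3, -0.2]
width: 0.0594
gripper_force: 32.5
```

```bash
python3 go.py .5090 .1085 .0839
```

```text
t 36.9 pos [0.5076 0.1105 0.2408] yaw -16.2 w 0.0594 F [ 1.   0.3 -0.2] tilt [-0.001 -0.001 -1.   ] cm [-0.14  0.21 15.69]
```

send_rows --steps '[-1, -0.1, 0.2, 1, 0, -1, 0, 0, 2, 0, -1, 0, 0, 3, 0, -1, 0, 0, 3, 0, -1, 0, 0, 3, 0, -1, 0, 0, 2, 0, -1, 0, 0, 1, 0, -1, 0, 0, 0.3, 0, -1, 0, 0, 0, 0, -1, 0, 0, 0, 0]'

```text
clock: 37.9
position: [0.5108, 0.1078, 0.0893]
ee_rot: [0.001, 0.801, 0.599, 0.001]
contact_force: [-0.5, 0.2, -0.8]
width: 0.0594
gripper_force: 32.5
```

```bash
python3 go.py .5090 .1085 .0839
```

```text
t 37.9 pos [0.5108 0.1078 0.0893] yaw -16.4 w 0.0594 F [-0.5  0.2 -0.8] tilt [ 0.001  0.002 -1.   ] cm [ 0.02 -0.2   0.54]
```

send_rows --steps '[-1, 0, -0.1, 0.3, 0, -1, 0, 0, 0.2, 0, -1, 0, 0, 0.1, 0, 1, 0, 0, 0, 0, 1, 0, 0, 0, 0, 1, 0, 0, 0, 0, 1, 0, 0, 0, 0, 1, 0, 0, -1, 0, 1, 0, 0, -3, 0, 1, 0, 0, -4, 0, 1, 0, 0, -4, 0, 1, 0, 0, -4, 0]'

```text
clock: 39.1
position: [0.5086, 0.1084, 0.2446]
ee_rot: [0.0, 0.801, 0.599, 0.0]
contact_force: [0.7, 0.3, -0.1]
width: 0.0856
gripper_force: 0.0
```

send_rows --steps '[1, -3, 0, 0, 0, 1, -4, 0, 0, 0, 1, -4, 0, 0, 0, 1, -4, 0, 0, 0, 1, -3, 0, 0, 0, 1, 0, 0, 0, 0, 1, 0, 0, 0, 0]'

```text
clock: 39.8
position: [0.4582, -0.0646, 0.2429]
ee_rot: [0.0, 0.801, 0.598, 0.001]
contact_force: [0.4, 0.5, -0.1]
width: 0.0855
gripper_force: 0.0
```

```bash
python3 - <<'E'
from h import *
d=get_image("top")
y=blob(d,(22,120,150),(35,255,255),(170,270,230,325),.130);n=blob(d,(105,60,88),(130,255,255),(120,280,185,330),.130)
print(y,n); cv2.imwrite("pics/t6.png",d["color"][...,::-1])
d=get_image("side");cv2.imwrite("pics/s6.png",d["color"][...,::-1]); print(get_state()["contact_force"])
E
```

```text
Traceback (most recent call last):
  File "h.py", line 13, in blob
    c=max(cv2.findContours(m,cv2.RETR_EXTERNAL,cv2.CHAIN_APPROX_NONE)[0],key=cv2.contourArea)
ValueError: max() iterable argument is empty
```

The view is probably blocked by the arm, so I move further aside.

send_rows --steps '[1, -3, 0, 0, 0, 1, -4, 0, 0, 0, 1, -4, 0, 0, 0, 1, -4, 0, 0, 0, 1, -3, 0, 0, 0, 1, 0, 0, 0, 0, 1, 0, 0, 0, 0]'

```text
clock: 40.55
position: [0.4079, -0.2362, 0.2422]
ee_rot: [-0.0, 0.801, 0.599, 0.001]
contact_force: [0.1, 0.4, -1.1]
width: 0.0854
gripper_force: 0.0
```

```bash
python3 - <<'E'
from h import *
d=get_image("side");cv2.imwrite("pics/s6.png",d["color"][...,::-1])
d=get_image("top");cv2.imwrite("pics/t6.png",d["color"][...,::-1])
y=blob(d,(22,120,150),(35,255,255),(170,270,230,325),.130);n=blob(d,(105,60,88),(130,255,255),(120,280,185,330),.130)
print(y,n)
E
```

```text
[0.5081 0.1052 0.0532 0.0536] [0.4921 0.184  0.052  0.0532]
```

View pics/s6.png

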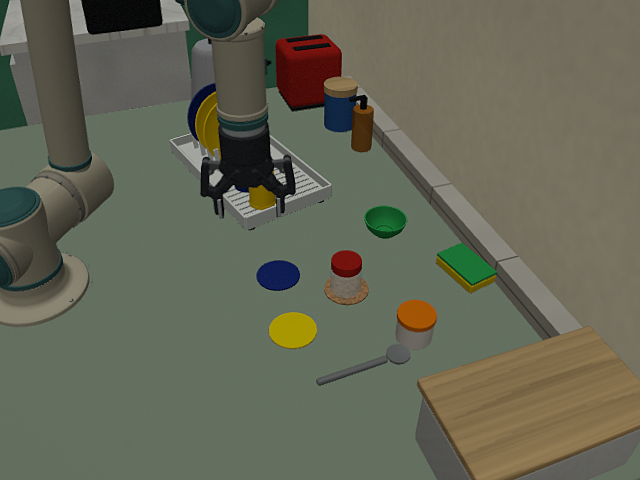

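The side view shows the jar on the cork at (346,275), the beakers in the rack behind the raised gripper, and the spoon, bowl and pot where they were. The top view puts both beakers within 2 mm of their starts.

```bash
python3 -c "
from rig import *
print(sign_off())"
```

```text
the job is handed in; nothing more can be done
None
```

The job is handed in at about 41 s (limit 134 s): the jar stands about 3 mm from the cork coaster's centre, both beakers are back in the rack within about 2 mm of their starts, and the spoon, bowl and pot look untouched; the sign-off call returned no verdict.

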